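Strip the glue press and put the two blanks up to air

ROBOT

A 7-joint arm with a two-finger parallel gripper is mounted at the origin on a cart in front of the work surface, level with it; the furniture and walls round the work are solid. World frame = base frame: x ahead of the robot, y to its left, z up, the work surface at z = 0. Lengths are in m, angles in rad, forces in N, time in s.
With the tool pointing down it reaches from about 0.35 to 0.9 m from the base axis. Payload 8.1 kg.
Tool frame: the origin (TCP) lies midway between the tips of the shut fingers; the grasp point (between the pads) lies 19 mm behind it; z points along the fingers, x is the direction in which the jaws open and shut, and the axes are right-handed (so a half turn about z gives the same grasp; the last joint's range is limited). The gripper opens to 85 mm and grips with 20 to 120 N. Pads are 22 mm wide; open, the fingers measure 114 mm over their backs; the gripper's body (76 mm by 85 mm) begins 54 mm behind the grasp point. The pads swing forward as they close: fully open they stand 13 mm farther back than shut.
Start: joints at [-1.26, 0.434, 0.025, 1.573, -0.012, 1.134, -0.075], TCP at [0.251, 0.572, 0.231] pointing down, gripper open.
Joint ranges: [-2.62, 2.62], [-0.44, 2.09], [-1.27, 1.32], [0.08, 2.57], [-1.32, 4.46], [0.12, 2], [-2.74, 2.74]. Speed limits (rad/s): [2.22, 2.22, 3.01, 3.01, 3.14, 3.14, 3.14].

INTERFACE

Orientations are given as a unit quaternion [x, y, z, w].
In Python, from workcell import readout, optics, job_done gives the robot as it stands. The module is installed in compiled form; this text tells all that it offers.
- The arm moves only by the shell command python3 -m pendant 'ROWS' [FORCE]. ROWS is JSON, a list of rows, each an object with "linear": the shift along the tool's x, y, z in cm, a list of three; "rotation": the turn, a rotation vector about the tool's x, y, z in rad, a list of three; "gripper": the closure, from 0 (fully open) to 1 (shut). A call has 1 to 8 rows; each row is the pose to reach, as a shift and turn from the pose commanded when the call began, along the tool's axes at that moment; what a row does not reach only later rows make up. A row lasts 1/10 s, in which the tool goes at most 50 mm and 8.59 degrees, less where a joint would pass 70% of its speed; a pose out of reach is approached as far as the arm can. A call with a gripper value outside its range is refused whole. The fingers move at their own pace and stop on an object; FORCE is the grip in N (left out, the last holds). Time passes only in rows, so rows that repeat a pose let the fingers close. It gives the time, the measured TCP pose, the force and the opening at its end, in the units of the state.
- readout.sense(): the state, without advancing time (a new reading comes with each control period).
- optics.grab_frame(name): name is "scene" or "side" or "wrist"; returns (picture, depth): 480x640x3 uint8, red, green, blue; 480x640 float32, m along the optical axis (not along the pixel's ray), 0 where there is no reading.
- optics.calibration(name): a dict with "fx", "fy", "cx", "cy" (pixels), "T" (4x4, takes a point from camera to world coordinates). Camera axes: x right, y down, z forward; pixel columns grow to the right and rows downward; lengths in m; the calibration is good to about 2 mm. The wrist camera is an equidistant fisheye: a pixel r from the principal point sees the ray r / f radians off the axis. A picture is of the moment at which its call begins: read the wrist's pose just before it. calibration takes no time and is no camera call; for the wrist camera it gives the pose at the moment of the call.
- job_done(): hands the job in, once; it reports no verdict.
The state is a dict: "clock": time; "joint_positions": joint angles; "joint_velocities": joint speeds; "tau": joint torques, N m; "tool_pos": TCP position; "orientation": TCP orientation; "force": force on the tool from outside, world axes, zero at the start; "wrist_torque": the same for the moment, N m; "opening": finger opening in m.
Only numpy, scipy, OpenCV 4.12 (cv2) and the standard library are available. Lean on these libraries where they do the work, as an engineer would, in place of code of your own. Each camera call takes 0.05 s, during which the arm holds its last target. There are 200 camera calls.

TASK

The glue has set: take the stack in the little glue press apart and put the two plywood blanks up to air on the two-tier rack. Park the press weight on its stand, lay the short blank centred and lengthwise on the rack's lower tray, put the loose upper tray over the four posts so that all its corners seat fully, and lay the long blank centred and lengthwise on that. Set everything down flat rather than dropping it, and leave the tape roll and the sanding block where they are.

Things in the scene. Friction and masses are not known exactly. Their poses are not given: they have to be found in the camera images.
- weight_center (a point): Press weight, top of the stack at the start: plywood platen 80 x 46 mm, 18 mm thick with its white sole, with a steel block 60 x 40 mm, 34 mm high, fixed on its middle. 52 mm high in all, 0.5 to 0.75 kg. Point: its centre, 26 mm above the underside; x along its length, z up. Grip the block (the upper 34 mm) across its 40 mm width (y).
- short_blank_center (a point): Short blank: laminated plywood bar 110 (x) x 46 (y) x 18 (z) mm, 45 to 80 g; at the start in the middle of the stack, on the long blank and under the weight, its ends showing. Point: its centre, 9 mm above its underside. It does not stick to its neighbours.
- long_blank_center (a point): Long blank: laminated plywood bar 150 (x) x 46 (y) x 18 (z) mm, 60 to 105 g; at the start at the bottom of the stack, on the press board, its ends showing. Point: its centre, 9 mm above its underside.
- tray_center (a point): Loose upper tray, flat on the table: slatted wooden frame 160 (x) x 114 (y) x 24 (z) mm, 140 g, no posts; square 18 mm holes through the corner blocks at x +-66, y +-44. Point: its centre, 12 mm up. Grip the middle slat across x: it runs along y, is 20 mm wide, full height; gap each side of it 44 mm in x, 66 in y. The blank lies on its top face.
- press: Glue press, fixed: plywood board 166 (x) x 100 (y) mm, top at z = 24 mm; origin on the table under its centre. Four steel dowels of 8 mm at x +-46, y +-30 mm, up to z = 64, flank the blanks (3 mm play a side). Stack at the start, lengthwise along x: long blank z 24 to 42, short blank 42 to 60, weight 60 to 112, within 5 mm of centre. Lift parts straight up.
- rack: Airing rack's lower tray, fixed: slatted frame 160 (x) x 114 (y) mm, slat tops at z = 24 mm, origin on the table under its centre. Round 22 mm posts at x +-66, y +-44: flat shoulder at z = 52, then a tip tapering from 15 to 5 mm thick, up to z = 71. The short blank lies along x on the slats; the upper tray rests on the shoulders, x along x, either way round.
- weight_stand: Stand of the press weight, fixed: plywood plate 132 (x) x 92 (y) mm with two low bearers, top at z = 21 mm, on which the platen rests lengthwise along x; end stops and four side pegs up to z = 30 mm leave it about 11 mm play at each end and 10 mm at each side. Origin on the table under its centre.
- tape_masking: Bystander: roll of masking tape lying flat, 104 mm across, 25 mm high. Origin at the centre of its underside.
- sanding_block: Bystander: brown sanding block, 61 x 100 x 31 mm. Origin at the centre of its underside.

How it is judged:
By the outcome, as a careful person would: the job done as asked, in the order asked, and still so for the second after the job is handed in, with the robot touching nothing.
It also fails if it takes over 102 s, if anything falls off the work surface, if the arm or the gripper's body presses on something with over 40 N, if the wrist force passes 120 N, or if a joint passes its speed limit or range.

## Working session

There is one attempt and no reset: what is moved stays moved. The work goes in short steps, Python scripts to look and compute and a shell command to move; the robot and the scene stay as the last step left them, time stands still between calls to the robot, and variables do not carry over. Pictures are saved under pics/ and viewed, about 12 in all and at most 16, crops included, and the job is handed in when it is done.

```bash
mkdir -p pics
cat > h.py <<'E'
import numpy as np,cv2
from workcell import readout,optics
from scipy.spatial.transform import Rotation as R
def snap(n,f):
    c=optics.calibration(n);p,d=optics.grab_frame(n)
    cv2.imwrite(f'pics/{f}.png',p[...,::-1]);np.savez(f'{f}.npz',p=p,d=d,T=c['T'],k=[c[a] for a in('fx','fy','cx','cy')]);return p,d,c
def load(f):
    z=np.load(f+'.npz');return z['p'],z['d'],z['T'],z['k']
def cloud(f):
    p,d,T,k=load(f);v,u=np.mgrid[:480,:640]
    P=np.stack([(u-k[2])/k[0]*d,(v-k[3])/k[1]*d,d],-1)
    return P@T[:3,:3].T+T[:3,3]
def st():
    s=readout.sense();print(round(s['clock'],2),np.round(s['tool_pos'],4),np.round(R.from_quat(s['orientation']).as_matrix(),3).tolist(),np.round(s['force'],1),round(s['opening'],4),np.round(s['joint_positions'],2));return s
E
python3 - <<'E'
from h import *
st()
for n in('scene','side'):
    p,d,c=snap(n,n+'0');print(n,np.round(c['T'],3).tolist(),c['fx'],c['cx'],c['cy'],(d>0).mean())
E
```

```text
0.0 [0.2511 0.5718 0.2305] [[0.402, 0.916, -0.001], [0.916, -0.402, -0.001], [-0.002, 0.0, -1.0]] [ 0.6 -0.2 -0.9] 0.0855 [-1.26  0.44  0.02  1.57 -0.01  1.13 -0.08]
scene [[0.879, -0.374, 0.296, 0.257], [-0.477, -0.673, 0.566, -0.25], [-0.013, -0.638, -0.77, 0.736], [0.0, 0.0, 0.0, 1.0]] 544.2723031351571 318.6665609350863 243.91077691560957 0.99591796875
side [[0.901, -0.297, 0.317, 0.233], [-0.434, -0.594, 0.678, -0.326], [-0.013, -0.748, -0.664, 0.658], [0.0, 0.0, 0.0, 1.0]] 465.57666744870846 318.3300644362372 232.92920620126978 0.9792903645833333
```

View pics/scene0.png

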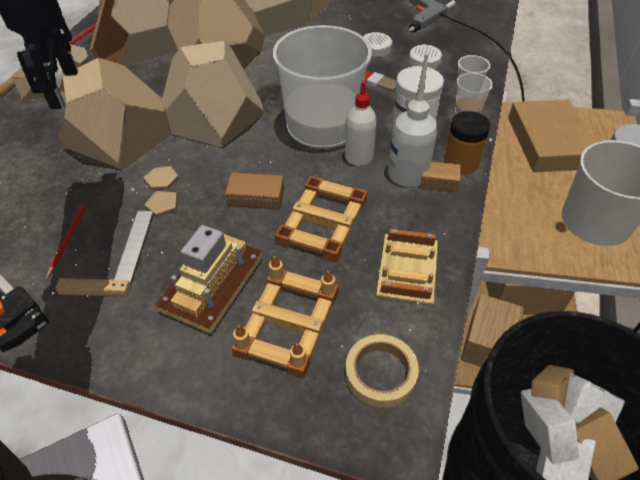

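View pics/side0.png

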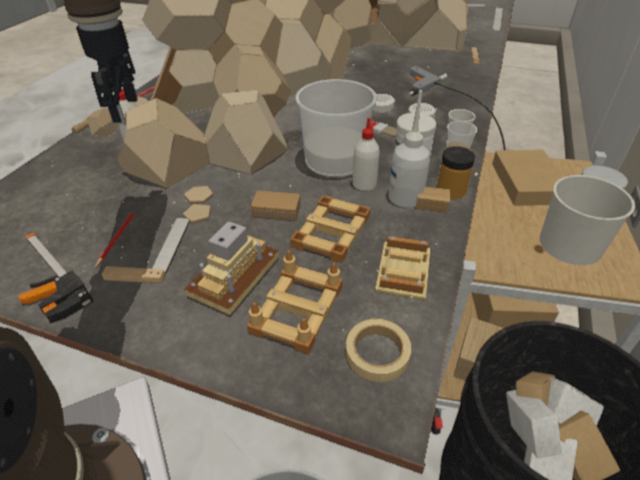

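The views show the press with its stack at about (210,285) in the scene view, the rack at (285,320), the tray at (322,217), the stand at (408,265), the tape at (382,370) and the sanding block at (255,190). Next I'll get positions from the depth.

```bash
cat > m.py <<'E'
from h import *
def rect(Q): 
    r=cv2.minAreaRect((Q*1000).astype(np.float32));(c,(w,h),a)=r
    if w<h:w,h,a=h,w,a+90
    return np.round(c,1),np.round((w,h),1),round((a+90)%180-90,1)
for f in('scene0','side0'):
    P=cloud(f);p=load(f)[0]
    def roi(u0,u1,v0,v1): 
        return P[v0:v1,u0:u1].reshape(-1,3)
    R_={'scene0':dict(press=(150,270,220,335),rack=(228,345,255,378),tray=(272,372,172,262),stand=(372,444,222,308),tape=(340,425,330,410),sand=(222,288,168,210)),
        'side0':dict(press=(180,283,215,315),rack=(243,347,247,352),tray=(287,374,190,262),stand=(370,436,232,302),tape=(340,415,315,385),sand=(247,304,188,222))}[f]
    print(f)
    for n,b in R_.items():
        Q=roi(*b)
        def s(lo,hi):
            q=Q[(Q[:,2]>lo)&(Q[:,2]<hi)][:,:2]
            return (len(q),)+rect(q) if len(q)>5 else None
        if n=='press':
            print(n,'board',s(.018,.030),'short',s(.056,.0625),'top',s(.106,.118))
        elif n=='rack':
            print(n,'slat',s(.018,.03),'posts',s(.045,.08))
            q=Q[(Q[:,2]>.056)&(Q[:,2]<.09)][:,:2]
            _,l,c=cv2.kmeans(q.astype(np.float32),4,None,(3,50,1e-6),5,2);print(np.round(c,4).tolist(),c.mean(0))
        elif n=='stand': print(n,s(.016,.04),s(.024,.04))
        else: print(n,s(.018,.036))
E
python3 m.py
```

```text
scene0
press board (2586, array([364.2, 269.4]), array([174.2, 167.5]), -52.9) short (505, array([364.8, 243.4]), array([149.7, 116.8]), -68.7) top (908, array([345.7, 297.7]), array([61. , 41.3]), 36.8)
rack slat (3700, array([418.3, 187.7]), array([215.3, 177.4]), 62.3) posts (799, array([397.9, 195.9]), array([174. , 152.9]), -47.9)
[[0.4336000084877014, 0.25110000371932983], [0.39969998598098755, 0.09350000321865082], [0.49729999899864197, 0.18140000104904175], [0.3409000039100647, 0.15860000252723694]] [0.4178743  0.17113937]
tray (2566, array([551.6, 358.6]), array([176.9, 163.6]), -50.3)
stand (1756, array([643.1, 169.1]), array([124.9,  81.4]), 50.9) (797, array([643.3, 169.1]), array([125.1,  80.8]), 51.4)
tape (2092, array([500.6,  30.1]), array([104.6, 104. ]), -79.1)
sand (1493, array([490.8, 451.2]), array([100.7,  64. ]), -34.4)
side0
press board (1822, array([352.2, 250.3]), array([192. , 150.6]), 6.4) short (357, array([361.3, 237.3]), array([150.3, 116.4]), -77.3) top (591, array([349.5, 300.5]), array([62. , 40.2]), 38.2)
rack slat (3127, array([427.1, 202.6]), array([240.5, 192.7]), 61.7) posts (763, array([400.4, 200.1]), array([176.9, 153.2]), -48.2)
[[0.40450000762939453, 0.27489998936653137], [0.3441999852657318, 0.16130000352859497], [0.5002999901771545, 0.18449999392032623], [0.4025000035762787, 0.09610000252723694]] [0.41289377 0.17918742]
tray (1951, array([551.5, 364.5]), array([185.9, 164.3]), -50.4)
stand (1389, array([646.1, 171.5]), array([124.7,  81.9]), 50.6) (643, array([645.9, 171.7]), array([124.8,  81.2]), 50.8)
tape (1635, array([503.9,  32.7]), array([104.2, 103.9]), 2.4)
sand (988, array([495. , 454.4]), array([100.5,  66.4]), -34.5)
```

Run:
```python
from h import *
out=np.zeros((480,500,3),np.uint8)  # x 0.25..0.75 -> cols ; y 0.5..0.02 -> rows
P=cloud('scene0');p=load('scene0')[0]
o=np.argsort(P[...,2].ravel());Q=P.reshape(-1,3)[o];C=p.reshape(-1,3)[o]
c=((Q[:,0]-.25)*1000).astype(int);r=((.5-Q[:,1])*1000).astype(int)
for dy in(0,1):
  for dx in(0,1):
    k=(c>=0)&(c<499)&(r>=0)&(r<479)&(Q[:,2]<.2);out[r[k]+dy,c[k]+dx]=C[k][:,::-1]
cv2.imwrite('pics/top.png',cv2.resize(out,None,fx=1.25,fy=1.25))
# tray/rack clusters
def rect(q):
    n,l,s,_=cv2.connectedComponentsWithStats(q.astype(np.uint8))
    for i in range(1,n):
        if s[i,4]>60:
            v,u=np.nonzero(l==i);(a,b,t)=cv2.minAreaRect(np.stack([u,v],1).astype(np.float32));print(s[i,4],np.round([250+a[0],500-a[1]],1),np.round(b,1),round(-t,1))
for nm,lo,hi in(('24',.017,.031),('60',.055,.064),('posts',.048,.08),('112',.104,.12)):
    m=np.zeros((480,500),np.uint8);k=(Q[:,2]>lo)&(Q[:,2]<hi)&(c>=0)&(c<500)&(r>=0)&(r<480);m[r[k],c[k]]=1
    m=cv2.morphologyEx(m,cv2.MORPH_CLOSE,np.ones((4,4)));print(nm);rect(m)
```

```text
24
205 [707.9 435.8] [54.4 21.2] -35.2
486 [478. 430.] [99.8 13.6] -32.9
2810 [612.  368.4] [115.1  64.4] -55.8
178 [564.5 384.5] [21.2 19.8] -45.0
2942 [559.1 323.1] [110.5  56.1] -49.0
148 [742.  357.9] [47.4  9.1] -81.5
2342 [520.5 292.3] [116.7  31.6] -51.2
5825 [343.7 296.8] [102.5 168.4] -53.7
8504 [420.6 172. ] [114.8 161.9] -48.0
672 [678.9 211.6] [79.4 13.2] -37.9
949 [660.1 188.6] [81.5 16.6] -39.3
879 [623.5 152. ] [70.7 16.6] -39.8
813 [608.6 125.5] [80.3 13.7] -39.6
62 [655.5 124.5] [7.6 9.4] -63.4
2356 [501.   51.5] [ 61. 104.] -90.0
60
112 [699. 498.] [ 4. 28.] -90.0
211 [706.8 437.8] [55.1 24. ] -41.3
112 [741.1 354.1] [41.2  7.7] -73.6
1152 [349.6 278.2] [ 59.6 117.6] -75.0
63 [439.1 246.2] [14.9  8. ] -10.3
81 [498.  180.1] [15.6 10.1] -24.8
92 [339.3 158.1] [17.4 10.3] -26.6
81 [401.   92.8] [15.8 10.4] -18.4
posts
185 [695.5 497.5] [ 5. 39.] -90.0
342 [709.2 437.8] [58.2 27.9] -37.1
176 [742.2 359.6] [50.2 10.2] -84.8
2004 [348.6 278.1] [ 63.9 118.1] -77.4
246 [439.7 246.1] [20.6 17.3] -12.1
247 [497.6 180.6] [20.6 16.9] -20.6
276 [341.5 158.8] [20.6 19.8] -11.3
271 [399.9  93.5] [20.6 19.8] -22.6
112
306 [704. 495.] [10. 64.] -90.0
702 [713.4 442.5] [50.6 35.7] -31.0
248 [742.2 359.6] [50.2 11.7] -85.4
2345 [346.  297.1] [42.  61.4] -53.4
```

View pics/top.png

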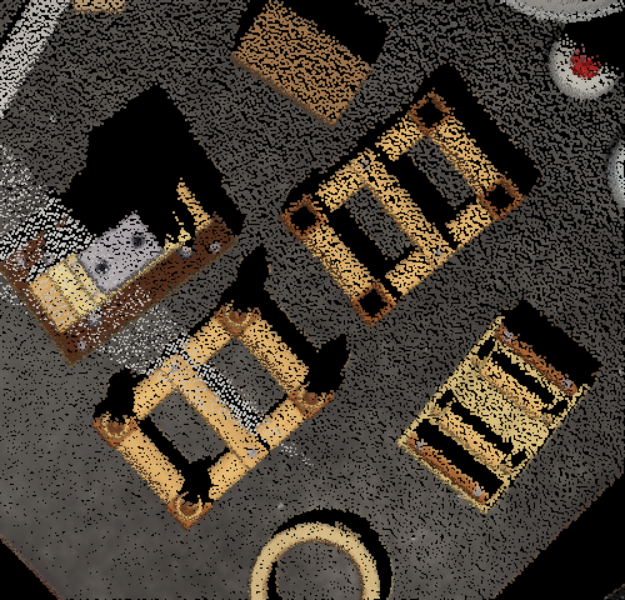

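The top-down view separates everything cleanly. The press x axis is at about 37°, the rack at 42°, the tray at 39° and the stand at 51°. Now I'll move above the press and take a wrist picture.

```bash
python3 -m pendant '[{"linear":[-21.3,19.7,0],"rotation":[0,0,-1.06],"gripper":0},{"linear":[-21.3,19.7,0],"rotation":[0,0,-1.06],"gripper":0},{"linear":[-21.3,19.7,0],"rotation":[0,0,-1.06],"gripper":0},{"linear":[-21.3,19.7,0],"rotation":[0,0,-1.06],"gripper":0},{"linear":[-21.3,19.7,0],"rotation":[0,0,-1.06],"gripper":0},{"linear":[-21.3,19.7,0],"rotation":[0,0,-1.06],"gripper":0},{"linear":[-21.3,19.7,0],"rotation":[0,0,-1.06],"gripper":0},{"linear":[-21.3,19.7,0],"rotation":[0,0,-1.06],"gripper":0}]' 60
python3 - <<'E'
from h import *
p,d,c=snap('wrist','w1');st();print(np.round(c['T'],3).tolist(),{k:c[k] for k in c if k!='T'},(d>0).mean())
E
```

```text
clock: 0.9
tool_pos: [0.3467, 0.296, 0.2313]
orientation: [0.445, 0.895, -0.0, 0.0]
force: [0.9, 0.7, 0.1]
opening: 0.0852
0.95 [0.3463 0.2969 0.2313] [[-0.604, 0.797, -0.0], [0.797, 0.604, -0.0], [-0.0, -0.0, -1.0]] [-0.8 -0.2 -0.4] 0.0856 [-0.76  0.17 -0.08  1.96  0.01  1.02  1.38]
[[-0.603, 0.759, 0.244, 0.285], [0.797, 0.574, 0.185, 0.249], [0.001, 0.306, -0.952, 0.373], [0.0, 0.0, 0.0, 1.0]] {'fx': 371.64829954431775, 'fy': 371.64829954431775, 'cx': 324.52349458998776, 'cy': 242.04791790093097} 0.9958984375
```

View pics/w1.png

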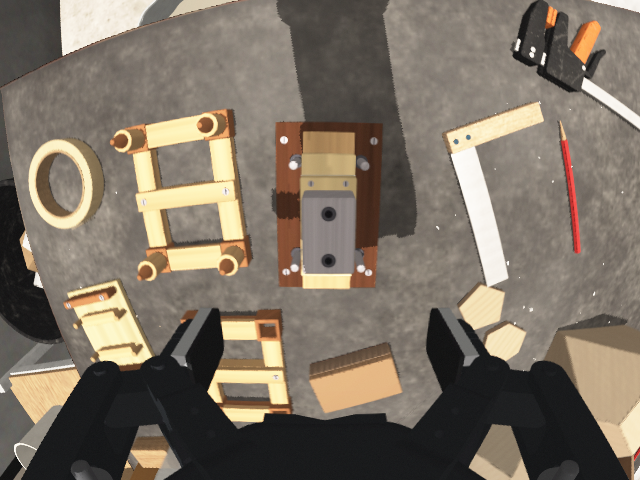

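The wrist picture shows the press in the middle with the weight at (328,230), the rack at (190,195) and part of the tray at (245,365). I'll build an ortho map from this view and measure from it.

```bash
cat >> h.py <<'E'
def wcloud(f):
    p,d,T,k=load(f);v,u=np.mgrid[:480,:640];x=(u-k[2])/k[0];y=(v-k[3])/k[1];r=np.hypot(x,y)+1e-9;t=np.tan(np.minimum(r,1.5))/r
    P=np.stack([x*t*d,y*t*d,d],-1)
    P=P@T[:3,:3].T+T[:3,3];P[d==0]=9;return P
def comps(P,zlo,zhi,box,amin=60,res=1.0,close=4):
    x0,x1,y0,y1=[b*1000 for b in box];Q=P.reshape(-1,3)*1000
    k=(Q[:,2]>zlo)&(Q[:,2]<zhi)&(Q[:,0]>x0)&(Q[:,0]<x1)&(Q[:,1]>y0)&(Q[:,1]<y1);Q=Q[k]
    m=np.zeros((int((y1-y0)/res)+1,int((x1-x0)/res)+1),np.uint8);m[((Q[:,1]-y0)/res).astype(int),((Q[:,0]-x0)/res).astype(int)]=1
    m=cv2.morphologyEx(m,cv2.MORPH_CLOSE,np.ones((close,close)));n,l,s,_=cv2.connectedComponentsWithStats(m);o=[]
    for i in range(1,n):
        if s[i,4]>amin:
            v,u=np.nonzero(l==i);c,(w,h),a=cv2.minAreaRect(np.stack([u,v],1).astype(np.float32))
            if w<h:w,h,a=h,w,a+90
            o.append((s[i,4],round(x0+res*(c[0]+.5),1),round(y0+res*(c[1]+.5),1),round(w*res,1),round(h*res,1),round((a+90)%180-90,1)))
    return o
E
python3 - <<'E'
from h import *
P=wcloud('w1');B=(.2,.75,.0,.5)
for n,a,b,box in(('top',106,118,B),('short',55,63,(.2,.42,.18,.4)),('24',17,30,B),('posts',48,64,(.3,.55,.06,.28))):print(n,*comps(P,a,b,box),sep='\n')
E
```

```text
top
(np.int32(2386), 348.1, 300.1, 60.3, 40.8, 37.3)
short
(np.int32(982), 308.9, 271.8, 66.8, 18.8, -54.0)
(np.int32(166), 392.3, 325.2, 56.3, 11.0, -66.4)
24
(np.int32(3162), 503.0, 43.0, 105.0, 85.0, 0.0)
(np.int32(1917), 373.5, 131.1, 114.3, 28.6, -48.3)
(np.int32(770), 609.6, 128.3, 80.3, 12.0, -39.9)
(np.int32(857), 632.9, 147.9, 70.1, 15.2, -39.3)
(np.int32(2218), 422.3, 174.6, 110.8, 21.5, -48.3)
(np.int32(844), 665.8, 188.0, 70.7, 14.5, -38.7)
(np.int32(1969), 471.0, 218.8, 115.4, 29.1, -48.0)
(np.int32(71), 668.0, 219.1, 38.4, 2.7, -39.8)
(np.int32(7820), 346.2, 299.6, 167.6, 101.6, 36.4)
(np.int32(1394), 506.4, 313.4, 65.2, 30.3, -52.1)
(np.int32(1719), 567.2, 343.8, 90.9, 22.8, -50.9)
(np.int32(1498), 616.7, 385.7, 94.6, 28.7, -50.6)
(np.int32(386), 209.0, 363.3, 31.0, 20.4, -30.3)
(np.int32(578), 480.3, 433.9, 100.6, 14.7, -33.3)
posts
(np.int32(246), 402.0, 99.0, 21.2, 19.8, 45.0)
(np.int32(293), 344.0, 163.6, 21.3, 21.3, 76.0)
(np.int32(233), 499.7, 186.7, 21.4, 19.5, 74.7)
(np.int32(253), 442.5, 251.5, 22.0, 20.0, 0.0)
(np.int32(668), 314.8, 262.8, 45.3, 20.1, -54.5)
```

```bash
python3 -m pendant '[{"linear":[0.15,0.34,5],"rotation":[0,0,0],"gripper":0},{"linear":[0.15,0.34,9],"rotation":[0,0,0],"gripper":0},{"linear":[0.15,0.34,12],"rotation":[0,0,0],"gripper":0},{"linear":[0.15,0.34,14],"rotation":[0,0,0],"gripper":0},{"linear":[0.15,0.34,15],"rotation":[0,0,0],"gripper":0},{"linear":[0.15,0.34,15],"rotation":[0,0,0],"gripper":0},{"linear":[0.15,0.34,15],"rotation":[0,0,0],"gripper":0.6},{"linear":[0.15,0.34,15],"rotation":[0,0,0],"gripper":0.9}]' 100; python3 -m pendant '[{"linear":[0,0,0],"rotation":[0,0,0],"gripper":0.9},{"linear":[0,0,0],"rotation":[0,0,0],"gripper":0.9},{"linear":[0,0,0],"rotation":[0,0,0],"gripper":0.9},{"linear":[0,0,0],"rotation":[0,0,0],"gripper":0.9},{"linear":[0,0,0],"rotation":[0,0,0],"gripper":0.9},{"linear":[0,0,0],"rotation":[0,0,0],"gripper":0.9}]' 100
```

```text
clock: 1.75
tool_pos: [0.3484, 0.3019, 0.0824]
orientation: [0.446, 0.895, 0.001, 0.0]
force: [-0.5, -0.6, 0.2]
opening: 0.059
clock: 2.35
tool_pos: [0.3486, 0.3014, 0.0825]
orientation: [0.446, 0.895, 0.001, 0.0]
force: [-0.8, -2.9, 9.6]
opening: 0.0388
```

```bash
python3 -m pendant '[{"linear":[0,0,-0.5],"rotation":[0,0,0],"gripper":0.9},{"linear":[0,0,-1.5],"rotation":[0,0,0],"gripper":0.9},{"linear":[0,0,-3],"rotation":[0,0,0],"gripper":0.9},{"linear":[0,0,-5],"rotation":[0,0,0],"gripper":0.9},{"linear":[0,0,-8],"rotation":[0,0,0],"gripper":0.9},{"linear":[0,0,-10],"rotation":[0,0,0],"gripper":0.9},{"linear":[0,0,-10],"rotation":[0,0,0],"gripper":0.9}]'
python3 - <<'E'
from h import *
snap('scene','s2');snap('side','d2');st()
for f in('s2','d2'):
    P=cloud(f);print(f,comps(P,17,40,(.58,.72,.08,.26),close=14)[:3],comps(P,55,63,(.27,.43,.21,.38),close=4),comps(P,37,44,(.27,.43,.21,.38),close=4))
p=cv2.imread('pics/s2.png');cv2.imwrite('pics/s2c.png',cv2.resize(p[130:380,140:470],None,fx=2.2,fy=2.2))
E
```

```text
clock: 3.05
tool_pos: [0.3488, 0.3024, 0.184]
orientation: [0.446, 0.895, 0.002, 0.001]
force: [0.3, 0.5, -7.2]
opening: 0.0386
3.15 [0.3475 0.301  0.1811] [[-0.602, 0.798, 0.0], [0.798, 0.602, 0.0], [0.0, 0.0, -1.0]] [-0.4  0.7 -7.5] 0.0387 [-0.76  0.23 -0.08  2.02  0.02  0.89  1.36]
s2 [(np.int32(876), 609.4, 127.4, 78.7, 17.6, -35.9), (np.int32(1143), 627.1, 149.0, 81.1, 20.9, -41.6), (np.int32(2343), 669.1, 200.5, 80.9, 44.9, -40.6)] [(np.int32(5082), 345.3, 297.3, 113.3, 56.6, 30.5)] [(np.int32(931), 295.6, 261.9, 47.4, 29.5, -52.4), (np.int32(325), 401.0, 338.9, 48.1, 13.6, -54.9)]
d2 [(np.int32(856), 612.0, 130.0, 81.0, 17.4, -36.5), (np.int32(1063), 630.8, 151.8, 81.0, 19.3, -37.9), (np.int32(2128), 672.5, 203.6, 81.9, 46.1, -40.1)] [(np.int32(4844), 348.7, 300.7, 113.1, 47.5, 35.9)] [(np.int32(841), 296.8, 263.1, 47.7, 23.8, -47.8)]
```

View pics/s2c.png

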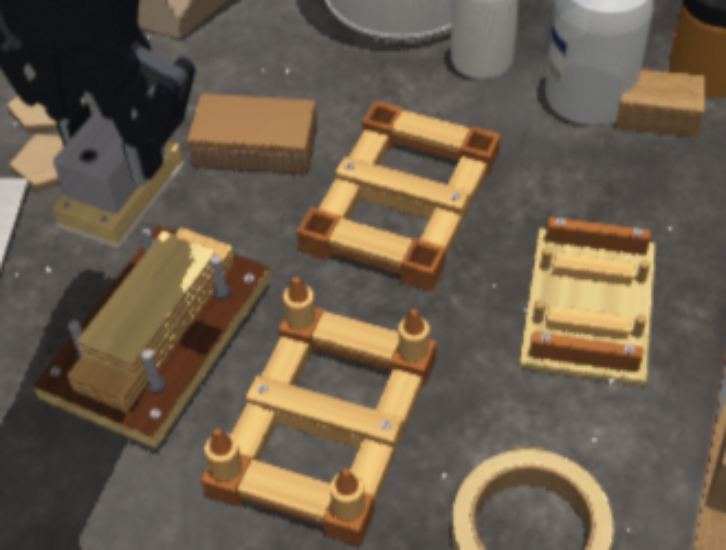

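```bash
python3 -m pendant '[{"linear":[-2,1.1,0],"rotation":[0,0,-0.02],"gripper":0.9},{"linear":[-6,3.4,0],"rotation":[0,0,-0.05],"gripper":0.9},{"linear":[-10,5.7,0],"rotation":[0,0,-0.1],"gripper":0.9},{"linear":[-14,7.9,0],"rotation":[0,0,-0.15],"gripper":0.9},{"linear":[-18,10.2,0],"rotation":[0,0,-0.19],"gripper":0.9},{"linear":[-22,12.4,0],"rotation":[0,0,-0.236],"gripper":0.9},{"linear":[-26,14.7,0],"rotation":[0,0,-0.236],"gripper":0.9},{"linear":[-28.4,16.1,0],"rotation":[0,0,-0.236],"gripper":0.9}]'; python3 -m pendant '[{"linear":[0,0,5],"rotation":[0,0,0],"gripper":0.9},{"linear":[0,0,8],"rotation":[0,0,0],"gripper":0.9},{"linear":[0,0,10],"rotation":[0,0,0],"gripper":0.9},{"linear":[0,0,10],"rotation":[0,0,0],"gripper":0.9}]'
python3 - <<'E'
from h import *
snap('scene','s3');snap('wrist','w3');st()
p=cv2.imread('pics/s3.png');a=cv2.resize(p[180:320,350:470],None,fx=3,fy=3)
w=cv2.imread('pics/w3.png');b=cv2.resize(w,(560,420));cv2.imwrite('pics/c3.png',np.hstack([a[:420,:240*1],b]) if 0 else np.hstack([cv2.resize(a,(360,420)),b[:,60:500]]))
E
```

```text
clock: 3.95
tool_pos: [0.6495, 0.1678, 0.1785]
orientation: [0.339, 0.941, -0.002, -0.001]
force: [-0.0, 0.6, -7.1]
opening: 0.0386
clock: 4.35
tool_pos: [0.6434, 0.1702, 0.0754]
orientation: [0.337, 0.941, -0.003, -0.004]
force: [-0.7, 0.3, -6.9]
opening: 0.0386
4.45 [0.6466 0.1712 0.0801] [[-0.772, 0.635, -0.002], [0.635, 0.772, -0.001], [0.001, -0.002, -1.0]] [ 0.5  0.1 -5.6] 0.0385 [-0.33  0.65 -0.01  1.61  0.01  0.89  2.11]
```

View pics/c3.png

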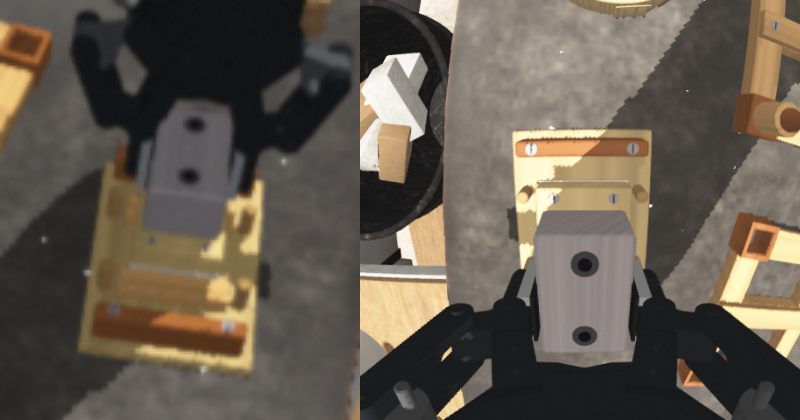

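Run:
```python
from h import *
P=wcloud('w3');B=(.53,.76,.05,.3)
print(comps(P,25,36,B,40));print(comps(P,-5,60,(.56,.73,.08,.26),400,close=3))
c=np.array([.6465,.1712]);d=np.array([np.cos(np.radians(50.6)),np.sin(np.radians(50.6))]);n=np.array([-d[1],d[0]])
Q=P.reshape(-1,3);q=Q[(Q[:,2]>.008)&(Q[:,2]<.036)][:,:2]-c;u=q@d;v=q@n;k=(abs(u)<.09)&(abs(v)<.07);u,v=u[k],v[k]
for a in(-.06,-.05,-.04,-.03):
    s=abs(u-a)<.003;print(a,v[s].min(),v[s].max())
print(u.min(),u.max())
```

```text
[(np.int32(848), 611.1, 127.3, 79.9, 11.1, -39.2), (np.int32(56), 658.0, 127.5, 8.5, 7.2, 63.4), (np.int32(57), 601.5, 174.0, 7.8, 7.8, 45.0)]
[(np.int32(18714), 645.5, 170.5, 180.0, 170.0, -90.0)]
-0.06 -0.045371303929107716 0.045258715826854125
-0.05 -0.04565443817578992 0.04556312062179558
-0.04 -0.0453769406073561 0.045333981545804834
-0.03 -0.045003606719433285 0.04513220604144415
-0.06768384168001151 0.031665151372016
```

```bash
python3 -m pendant '[{"linear":[0,0,1.5],"rotation":[0,0,0],"gripper":0.9},{"linear":[0,0,2.5],"rotation":[0,0,0],"gripper":0.9},{"linear":[0,0,3],"rotation":[0,0,0],"gripper":0.9},{"linear":[0,0,3.2],"rotation":[0,0,0],"gripper":0.9},{"linear":[0,0,3.4],"rotation":[0,0,0],"gripper":0.9},{"linear":[0,0,3.5],"rotation":[0,0,0],"gripper":0.9},{"linear":[0,0,3.5],"rotation":[0,0,0],"gripper":0.9},{"linear":[0,0,3.5],"rotation":[0,0,0],"gripper":0.9}]'
```

```text
clock: 5.25
tool_pos: [0.6476, 0.1715, 0.0466]
orientation: [0.338, 0.941, 0.0, 0.0]
force: [0.4, -0.0, -6.3]
opening: 0.0388
```

```bash
python3 -m pendant '[{"linear":[0,0,0.1],"rotation":[0,0,0],"gripper":0.9},{"linear":[0,0,0.2],"rotation":[0,0,0],"gripper":0.9},{"linear":[0,0,0.3],"rotation":[0,0,0],"gripper":0.9},{"linear":[0,0,0.35],"rotation":[0,0,0],"gripper":0.9},{"linear":[0,0,0.35],"rotation":[0,0,0],"gripper":0.9}]'
```

```text
clock: 5.75
tool_pos: [0.6475, 0.1714, 0.0437]
orientation: [0.338, 0.941, 0.0, 0.0]
force: [-4.1, -1.7, 4.1]
opening: 0.0384
```

```bash
python3 -m pendant '[{"linear":[0,0,0],"rotation":[0,0,0],"gripper":0.4},{"linear":[0,0,0],"rotation":[0,0,0],"gripper":0.2},{"linear":[0,0,0],"rotation":[0,0,0],"gripper":0.2},{"linear":[0,0,0],"rotation":[0,0,0],"gripper":0.2},{"linear":[0,0,-3],"rotation":[0,0,0],"gripper":0.2},{"linear":[0,0,-7],"rotation":[0,0,0],"gripper":0.2},{"linear":[0,0,-12],"rotation":[0,0,0],"gripper":0.2},{"linear":[0,0,-14],"rotation":[0,0,0],"gripper":0.2}]'; python3 -m pendant '[{"linear":[5,-1.5,0],"rotation":[0,0,0],"gripper":0.2},{"linear":[31.3,-9.2,0],"rotation":[0,0,0.236],"gripper":0.2},{"linear":[31.3,-9.2,0],"rotation":[0,0,0.236],"gripper":0.2},{"linear":[31.3,-9.2,0],"rotation":[0,0,0.236],"gripper":0.2},{"linear":[31.3,-9.2,0],"rotation":[0,0,0.236],"gripper":0.2},{"linear":[31.3,-9.2,0],"rotation":[0,0,0.236],"gripper":0.2},{"linear":[31.3,-9.2,0],"rotation":[0,0,0.236],"gripper":0.2},{"linear":[31.3,-9.2,0],"rotation":[0,0,0.236],"gripper":0.2}]'; python3 -m pendant '[{"linear":[0,0,0],"rotation":[0,0,0],"gripper":0.2},{"linear":[0,0,0],"rotation":[0,0,0],"gripper":0.2}]';python3 - <<'E'
from h import *
snap('wrist','w4');snap('scene','s4');st()
P=wcloud('w4');B=(.25,.45,.18,.42);print(comps(P,54,63.5,B,200,close=2));print(comps(P,36,45,B,100));print(comps(P,17,30,B,500));print(comps(P,20,27,(.3,.6,.05,.28),300))
print(comps(cloud('s4'),66,82,(.58,.72,.08,.26),100))
a=cv2.resize(cv2.imread('pics/w4.png'),(560,420));b=cv2.resize(cv2.imread('pics/s4.png')[200:340,360:450],(235,420));cv2.imwrite('pics/c4.png',np.hstack([a,b]))
E
```

```text
clock: 6.55
tool_pos: [0.6495, 0.1721, 0.1881]
orientation: [0.338, 0.941, 0.002, 0.003]
force: [1.4, 0.2, -0.6]
opening: 0.0685
clock: 7.35
tool_pos: [0.3436, 0.3013, 0.1831]
orientation: [0.443, 0.896, 0.0, -0.001]
force: [1.7, 0.4, -0.2]
opening: 0.0685
clock: 7.55
tool_pos: [0.3485, 0.2989, 0.1829]
orientation: [0.447, 0.895, 0.0, 0.0]
force: [1.1, 0.5, 0.0]
opening: 0.0683
7.65 [0.3485 0.2987 0.1828] [[-0.6, 0.8, 0.0], [0.8, 0.6, -0.0], [-0.0, 0.0, -1.0]] [0.6 0.1 0.7] 0.0682 [-0.78  0.22 -0.05  2.02  0.02  0.9   1.37]
[(np.int32(5127), 349.4, 295.1, 111.1, 55.7, 36.0)]
[(np.int32(909), 294.8, 261.2, 46.9, 20.4, -54.2), (np.int32(564), 402.9, 340.4, 46.4, 13.2, -54.0)]
[(np.int32(983), 403.7, 195.8, 55.7, 21.9, -49.0), (np.int32(8066), 345.9, 299.3, 169.1, 101.5, 36.2)]
[(np.int32(1587), 503.0, 67.5, 97.0, 34.0, 0.0), (np.int32(1892), 373.5, 130.6, 115.1, 28.9, -48.2), (np.int32(2218), 422.3, 175.0, 111.3, 21.7, -48.2), (np.int32(1950), 471.3, 218.7, 114.8, 28.6, -47.6), (np.int32(2384), 349.6, 254.2, 120.3, 26.5, 34.5)]
[(np.int32(2283), 645.1, 169.4, 62.4, 40.2, 50.0)]
```

View pics/c4.png

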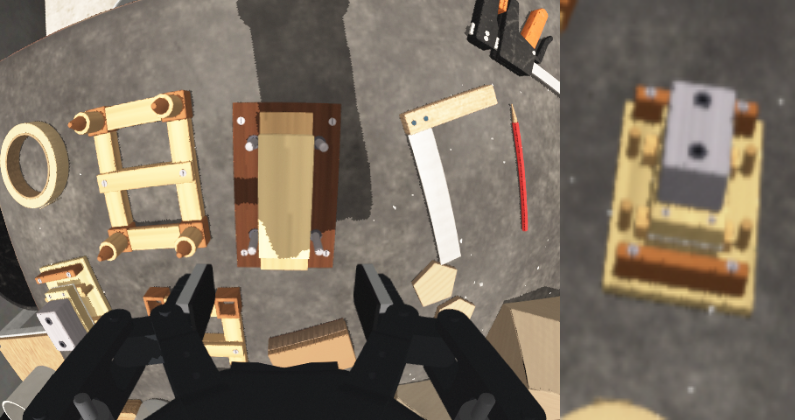

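Weight parked between the stops and pegs. Now I'll measure the short and long blank extents without the dowels.

```bash
cat >> h.py <<'E'
def bar(P,zlo,zhi,c,ang,mu=.035,mv=.014,lim=.09):
    c=np.array(c);a=np.radians(ang);d=np.array([np.cos(a),np.sin(a)]);n=np.array([-d[1],d[0]])
    Q=P.reshape(-1,3);q=Q[(Q[:,2]>zlo)&(Q[:,2]<zhi)][:,:2]-c;u=q@d;v=q@n;k=(abs(u)<lim)&(abs(v)<.03);u,v=u[k],v[k]
    s=np.linspace(-mu,mu,9);h=mu/9
    lo=[np.percentile(v[abs(u-t)<h],1) for t in s];hi=[np.percentile(v[abs(u-t)<h],99) for t in s]
    e=v[abs(u)<mu];w=u[abs(v)<mv];mid=(np.array(lo)+hi)/2;f=np.polyfit(s,mid,1)
    u0,u1=np.percentile(w,.3),np.percentile(w,99.7);cc=c+d*(u0+u1)/2+n*(f[1]+f[0]*(u0+u1)/2)
    print('centre',np.round(cc,4),'len',round(u1-u0,4),'wid',round(np.median(np.array(hi)-lo),4),'ang',round(ang+np.degrees(f[0]),2))
E
python3 - <<'E'
from h import *
bar(wcloud('w4'),.055,.0635,(.347,.299),36.3);bar(wcloud('w4'),.036,.0635,(.347,.299),36.3,lim=.1)
E
```

```text
centre [0.3457 0.2975] len 0.1097 wid 0.0448 ang 35.81
centre [0.3464 0.2981] len 0.1486 wid 0.0448 ang 35.81
```

```bash
python3 -m pendant '[{"linear":[0.07,-0.3,4],"rotation":[0,0,0.015],"gripper":0.2},{"linear":[0.07,-0.3,8],"rotation":[0,0,0.015],"gripper":0.2},{"linear":[0.07,-0.3,11],"rotation":[0,0,0.015],"gripper":0.2},{"linear":[0.07,-0.3,13],"rotation":[0,0,0.015],"gripper":0.2},{"linear":[0.07,-0.3,13.7],"rotation":[0,0,0.015],"gripper":0.2},{"linear":[0.07,-0.3,13.9],"rotation":[0,0,0.015],"gripper":0.2},{"linear":[0.07,-0.3,13.9],"rotation":[0,0,0.015],"gripper":0.2},{"linear":[0.07,-0.3,13.9],"rotation":[0,0,0.015],"gripper":0.7}]' 40; python3 -m pendant '[{"linear":[0,0,0],"rotation":[0,0,0],"gripper":0.9},{"linear":[0,0,0],"rotation":[0,0,0],"gripper":0.9},{"linear":[0,0,0],"rotation":[0,0,0],"gripper":0.9},{"linear":[0,0,0],"rotation":[0,0,0],"gripper":0.9},{"linear":[0,0,0],"rotation":[0,0,0],"gripper":0.9}]'
```

```text
clock: 8.45
tool_pos: [0.3452, 0.2986, 0.0448]
orientation: [0.453, 0.892, 0.001, 0.0]
force: [0.4, -1.1, 0.7]
opening: 0.0551
clock: 8.95
tool_pos: [0.3451, 0.2986, 0.045]
orientation: [0.453, 0.892, 0.001, 0.0]
force: [-0.9, -1.6, 6.0]
opening: 0.045
```

```bash
python3 -m pendant '[{"linear":[0,0,-0.5],"rotation":[0,0,0],"gripper":0.9},{"linear":[0,0,-2],"rotation":[0,0,0],"gripper":0.9},{"linear":[0,0,-4],"rotation":[0,0,0],"gripper":0.9},{"linear":[0,0,-7],"rotation":[0,0,0],"gripper":0.9},{"linear":[0,0,-10],"rotation":[0,0,0],"gripper":0.9},{"linear":[0,0,-10],"rotation":[0,0,0],"gripper":0.9}]'; python3 -m pendant '[{"linear":[-2,-0.2,0],"rotation":[0,0,-0.02],"gripper":0.9},{"linear":[-5,-0.4,0],"rotation":[0,0,-0.04],"gripper":0.9},{"linear":[-9,-0.7,0],"rotation":[0,0,-0.07],"gripper":0.9},{"linear":[-12.5,-0.9,0],"rotation":[0,0,-0.099],"gripper":0.9},{"linear":[-14.55,-1.07,0],"rotation":[0,0,-0.099],"gripper":0.9},{"linear":[-14.55,-1.07,0],"rotation":[0,0,-0.099],"gripper":0.9},{"linear":[-14.55,-1.07,0],"rotation":[0,0,-0.099],"gripper":0.9}]'
python3 - <<'E'
from h import *
snap('wrist','w5');st()
P=wcloud('w5');B=(.2,.65,.0,.42)
print('board/long',comps(P,36,45,(.25,.45,.18,.42),100));print('posts',comps(P,48,64,(.3,.55,.06,.28),40));print('slat',comps(P,17,30,(.3,.55,.06,.28),200))
print('held',comps(P,135,175,(.32,.52,.08,.27),200))
E
```

```text
clock: 9.55
tool_pos: [0.3461, 0.2998, 0.1479]
orientation: [0.453, 0.892, 0.003, 0.001]
force: [0.5, 0.2, -0.8]
opening: 0.045
clock: 10.25
tool_pos: [0.4214, 0.1741, 0.1437]
orientation: [0.409, 0.913, -0.0, -0.0]
force: [0.3, 0.9, 0.5]
opening: 0.0454
10.3 [0.4211 0.1748 0.1437] [[-0.667, 0.745, -0.0], [0.745, 0.667, 0.0], [0.0, -0.0, -1.0]] [-0.5 -0.1 -0.7] 0.0449 [-0.51  0.27 -0.01  2.08  0.    0.79  1.79]
board/long [(np.int32(6745), 348.0, 298.9, 150.3, 65.9, 36.0)]
posts [(np.int32(333), 402.6, 98.2, 21.9, 21.0, 63.4), (np.int32(330), 344.5, 163.0, 22.0, 21.0, 0.0), (np.int32(64), 327.5, 247.4, 8.6, 8.2, 53.1)]
slat [(np.int32(1269), 503.5, 73.0, 86.0, 25.0, 0.0), (np.int32(2060), 373.8, 131.0, 113.4, 29.2, -47.6), (np.int32(2778), 348.3, 255.9, 121.4, 29.8, 36.1)]
held [(np.int32(4963), 420.4, 173.6, 106.3, 73.0, 41.8)]
```

View pics/w5.png

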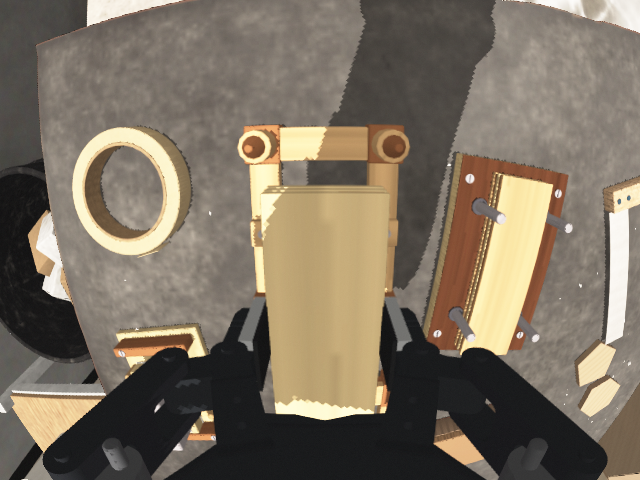

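```bash
python3 -m pendant '[{"linear":[-0.12,0.1,3],"rotation":[0,0,0],"gripper":0.9},{"linear":[-0.12,0.1,6],"rotation":[0,0,0],"gripper":0.9},{"linear":[-0.12,0.1,9],"rotation":[0,0,0],"gripper":0.9},{"linear":[-0.12,0.1,10.5],"rotation":[0,0,0],"gripper":0.9},{"linear":[-0.12,0.1,11],"rotation":[0,0,0],"gripper":0.9},{"linear":[-0.12,0.1,11.2],"rotation":[0,0,0],"gripper":0.9},{"linear":[-0.12,0.1,11.3],"rotation":[0,0,0],"gripper":0.9},{"linear":[-0.12,0.1,11.3],"rotation":[0,0,0],"gripper":0.9}]'; python3 -m pendant '[{"linear":[0,0,0.1],"rotation":[0,0,0],"gripper":0.9},{"linear":[0,0,0.2],"rotation":[0,0,0],"gripper":0.9},{"linear":[0,0,0.3],"rotation":[0,0,0],"gripper":0.9},{"linear":[0,0,0.3],"rotation":[0,0,0],"gripper":0.9}]'
```

```text
clock: 11.1
tool_pos: [0.4236, 0.1746, 0.0315]
orientation: [0.408, 0.913, 0.001, 0.0]
force: [-0.1, -0.2, -0.7]
opening: 0.0453
clock: 11.5
tool_pos: [0.4232, 0.174, 0.0278]
orientation: [0.408, 0.913, 0.0, 0.0]
force: [-0.4, 0.1, -0.4]
opening: 0.045
```

```bash
python3 -m pendant '[{"linear":[0,0,0.07],"rotation":[0,0,0],"gripper":0.9},{"linear":[0,0,0.13],"rotation":[0,0,0],"gripper":0.9},{"linear":[0,0,0.13],"rotation":[0,0,0],"gripper":0.9}]'
```

```text
clock: 11.8
tool_pos: [0.4233, 0.1741, 0.027]
orientation: [0.408, 0.913, 0.0, 0.0]
force: [-2.5, -1.3, 10.2]
opening: 0.0449
```

```bash
python3 -m pendant '[{"linear":[0,0,0],"rotation":[0,0,0],"gripper":0.4},{"linear":[0,0,0],"rotation":[0,0,0],"gripper":0.3},{"linear":[0,0,0],"rotation":[0,0,0],"gripper":0.3},{"linear":[0,0,0],"rotation":[0,0,0],"gripper":0.3},{"linear":[0,0,-3],"rotation":[0,0,0],"gripper":0.3},{"linear":[0,0,-7],"rotation":[0,0,0],"gripper":0.3},{"linear":[0,0,-12],"rotation":[0,0,0],"gripper":0.3},{"linear":[0,0,-17],"rotation":[0,0,0],"gripper":0.3}]'; python3 -m pendant '[{"linear":[0.5,5,0],"rotation":[0,0,0.15],"gripper":0.3},{"linear":[2.1,22.2,0],"rotation":[0,0,1.62],"gripper":0.3},{"linear":[2.1,22.2,0],"rotation":[0,0,1.62],"gripper":0.3},{"linear":[2.1,22.2,0],"rotation":[0,0,1.62],"gripper":0.3},{"linear":[2.1,22.2,0],"rotation":[0,0,1.62],"gripper":0.3},{"linear":[2.1,22.2,0],"rotation":[0,0,1.62],"gripper":0.3},{"linear":[2.1,22.2,0],"rotation":[0,0,1.62],"gripper":0.3},{"linear":[2.1,22.2,0],"rotation":[0,0,1.62],"gripper":0.3}]';python3 - <<'E'
from h import *
st()
E
```

```text
clock: 12.6
tool_pos: [0.4226, 0.1737, 0.1982]
orientation: [0.408, 0.913, -0.0, -0.0]
force: [1.6, 1.2, -0.9]
opening: 0.0596
clock: 13.4
tool_pos: [0.5745, 0.3378, 0.1959]
orientation: [0.854, 0.521, -0.0, 0.0]
force: [-0.2, 1.0, -0.9]
opening: 0.06
13.4 [0.5745 0.3378 0.1959] [[0.458, 0.889, -0.001], [0.889, -0.458, -0.001], [-0.001, -0.0, -1.0]] [-0.2  1.  -0.9] 0.06 [-0.78  0.54  0.26  1.52 -0.15  1.11  0.61]
```

```bash
python3 -m pendant '[{"linear":[0,0,0],"rotation":[0,0,0.15],"gripper":0.3},{"linear":[0,0,0],"rotation":[0,0,0.29],"gripper":0.3},{"linear":[0,0,0],"rotation":[0,0,0.414],"gripper":0.3},{"linear":[0,0,0],"rotation":[0,0,0.414],"gripper":0.3},{"linear":[0,0,0],"rotation":[0,0,0.414],"gripper":0.3}]';python3 - <<'E'
from h import *
snap('wrist','w6');snap('scene','s6');st()
P=wcloud('w6');print('tray',*comps(P,18,30,(.48,.68,.23,.45),150,close=2),sep='\n')
p=load('w6')[0];print('scene rack short',comps(cloud('s6'),37,46,(.34,.51,.09,.26),300))
a=cv2.resize(cv2.imread('pics/w6.png'),(480,360));b=cv2.resize(cv2.imread('pics/s6.png')[250:380,225:345],(320,360));cv2.imwrite('pics/c6.png',np.hstack([a,b]))
E
```

```text
clock: 13.9
tool_pos: [0.5744, 0.3378, 0.1962]
orientation: [0.941, 0.339, -0.0, 0.0]
force: [0.6, 0.1, -0.8]
opening: 0.06
14.0 [0.5745 0.3378 0.1964] [[0.771, 0.636, -0.0], [0.636, -0.771, -0.0], [-0.0, -0.0, -1.0]] [ 0.6 -1.  -0.4] 0.06 [-0.84  0.54  0.36  1.53 -0.21  1.11  0.25]
tray
(np.int32(160), 657.7, 233.9, 20.8, 10.7, -41.2)
(np.int32(2382), 522.7, 295.1, 115.0, 29.3, -50.6)
(np.int32(2240), 573.3, 336.9, 110.0, 21.0, -50.2)
(np.int32(2406), 624.9, 378.5, 115.1, 30.0, -50.7)
(np.int32(163), 501.0, 415.8, 47.9, 10.7, -25.3)
scene rack short [(np.int32(4994), 422.5, 174.2, 113.4, 47.1, 41.8)]
```

View pics/c6.png

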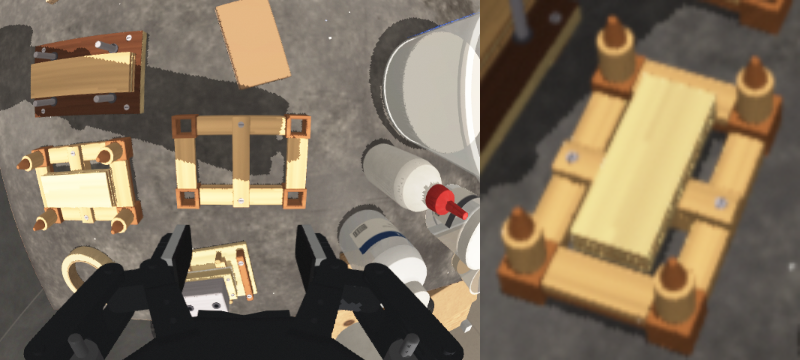

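```bash
python3 -m pendant '[{"linear":[-0.12,0.03,5],"rotation":[0,0,0],"gripper":0.3},{"linear":[-0.12,0.03,10],"rotation":[0,0,0],"gripper":0.3},{"linear":[-0.12,0.03,14],"rotation":[0,0,0],"gripper":0.3},{"linear":[-0.12,0.03,17],"rotation":[0,0,0],"gripper":0.3},{"linear":[-0.12,0.03,18.5],"rotation":[0,0,0],"gripper":0.3},{"linear":[-0.12,0.03,19],"rotation":[0,0,0],"gripper":0.3},{"linear":[-0.12,0.03,19],"rotation":[0,0,0],"gripper":0.3},{"linear":[-0.12,0.03,19],"rotation":[0,0,0],"gripper":0.6}]' 60; python3 -m pendant '[{"linear":[0,0,0],"rotation":[0,0,0],"gripper":0.95},{"linear":[0,0,0],"rotation":[0,0,0],"gripper":0.95},{"linear":[0,0,0],"rotation":[0,0,0],"gripper":0.95},{"linear":[0,0,0],"rotation":[0,0,0],"gripper":0.95},{"linear":[0,0,0],"rotation":[0,0,0],"gripper":0.95},{"linear":[0,0,0],"rotation":[0,0,0],"gripper":0.95}]'
```

```text
clock: 14.8
tool_pos: [0.575, 0.3374, 0.0083]
orientation: [0.942, 0.337, 0.001, -0.0]
force: [-0.4, -0.2, 0.4]
opening: 0.0469
clock: 15.4
tool_pos: [0.5747, 0.3373, 0.0081]
orientation: [0.942, 0.337, 0.001, -0.0]
force: [-1.2, -0.3, 7.1]
opening: 0.0184
```

```bash
python3 -m pendant '[{"linear":[0,0,-0.5],"rotation":[0,0,0],"gripper":0.95},{"linear":[0,0,-2],"rotation":[0,0,0],"gripper":0.95},{"linear":[0,0,-5],"rotation":[0,0,0],"gripper":0.95},{"linear":[0,0,-9],"rotation":[0,0,0],"gripper":0.95},{"linear":[0,0,-13],"rotation":[0,0,0],"gripper":0.95},{"linear":[0,0,-13],"rotation":[0,0,0],"gripper":0.95}]'; python3 -m pendant '[{"linear":[-2,0.3,0],"rotation":[0,0,0],"gripper":0.95},{"linear":[-6,0.8,0],"rotation":[0,0,-0.01],"gripper":0.95},{"linear":[-10,1.3,0],"rotation":[0,0,-0.02],"gripper":0.95},{"linear":[-14,1.8,0],"rotation":[0,0,-0.03],"gripper":0.95},{"linear":[-18,2.4,0],"rotation":[0,0,-0.044],"gripper":0.95},{"linear":[-21,2.8,0],"rotation":[0,0,-0.044],"gripper":0.95},{"linear":[-22.1,2.9,0],"rotation":[0,0,-0.044],"gripper":0.95},{"linear":[-22.1,2.9,0],"rotation":[0,0,-0.044],"gripper":0.95}]'; python3 -m pendant '[{"linear":[0,0,1],"rotation":[0,0,0],"gripper":0.95},{"linear":[0,0,2],"rotation":[0,0,0],"gripper":0.95},{"linear":[0,0,3],"rotation":[0,0,0],"gripper":0.95},{"linear":[0,0,3.5],"rotation":[0,0,0],"gripper":0.95},{"linear":[0,0,3.5],"rotation":[0,0,0],"gripper":0.95},{"linear":[0,0,3.5],"rotation":[0,0,0],"gripper":0.95}]'
python3 - <<'E'
from h import *
snap('wrist','w7');snap('scene','s7');snap('side','d7');st()
print(comps(wcloud('w7'),95,140,(.3,.54,.05,.3),200,close=2))
for f in('s7','d7'):print(comps(cloud(f),108,140,(.3,.54,.05,.3),200,close=2))
a=cv2.resize(cv2.imread('pics/w7.png'),(480,360));b=cv2.resize(cv2.imread('pics/s7.png')[210:380,215:367],(320,360));cv2.imwrite('pics/c7.png',np.hstack([a,b]))
E
```

```text
clock: 16.0
tool_pos: [0.5773, 0.3382, 0.144]
orientation: [0.942, 0.337, 0.005, -0.001]
force: [0.3, 1.3, -0.4]
opening: 0.0186
clock: 16.8
tool_pos: [0.4206, 0.1734, 0.1371]
orientation: [0.934, 0.357, 0.0, -0.0]
force: [0.3, 0.2, -1.4]
opening: 0.0184
clock: 17.4
tool_pos: [0.4214, 0.1742, 0.1013]
orientation: [0.934, 0.357, -0.0, 0.0]
force: [0.9, 0.7, -1.8]
opening: 0.0183
17.55 [0.4217 0.1743 0.1018] [[0.745, 0.667, 0.001], [0.667, -0.745, 0.0], [0.001, 0.0, -1.0]] [-0.1  0.2 -1.7] 0.018 [-0.78  0.34  0.34  2.15 -0.18  0.68  0.42]
[(np.int32(7941), 422.1, 176.6, 162.4, 112.7, 41.9)]
[(np.int32(2083), 372.4, 130.3, 115.5, 30.3, -48.0), (np.int32(1494), 427.7, 144.5, 65.2, 59.1, -56.3), (np.int32(1347), 476.2, 185.6, 65.3, 59.4, 42.5), (np.int32(729), 378.6, 194.8, 57.2, 23.0, 42.0)]
[(np.int32(1631), 375.1, 133.3, 115.3, 29.9, -48.3), (np.int32(1043), 431.1, 148.2, 65.7, 56.7, -57.4), (np.int32(650), 493.2, 195.6, 57.0, 50.7, -79.5), (np.int32(432), 379.1, 191.5, 44.0, 40.2, 27.2)]
```

View pics/c7.png

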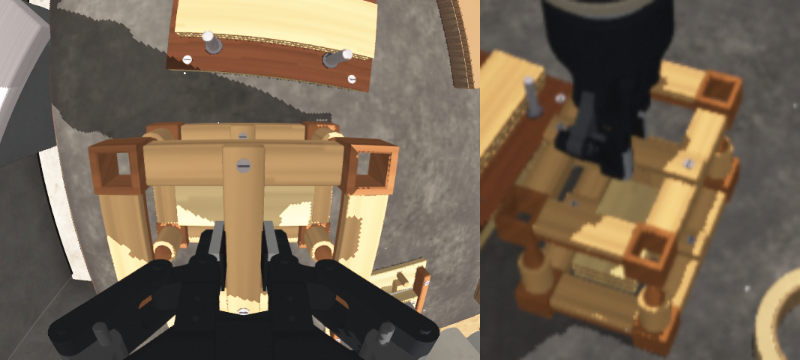

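Run:
```python
from h import *
B=(.34,.41,.05,.2)
for a,b in(('scene0','s7'),('side0','d7')):
    for f,lo,hi in((a,19,30),(b,110,135)):
        P=cloud(f);k=(np.abs(P[...,2]*1000-(lo+hi)/2)<(hi-lo)/2)
        c=np.array([.3735,.131]);d=np.array([.744,.668]);n=np.array([-.668,.744]);q=P[k][:,:2]-c;u=q@d;v=q@n
        z=P[k][:,2];m=(abs(v)<.03)&(abs(u)<.025);um=u[m];m2=(abs(u)<.01)&(abs(v)<.07);vm=v[m2]
        print(f,'u',np.round(np.percentile(um,[1,99])*1000,1),'v',np.round(np.percentile(vm,[.5,99.5])*1000,1),'z',round(np.median(z[m]),4))
```

```text
scene0 u [-15.9   8.4] v [-57.3  54.7] z 0.025
s7 u [-15.2   9.2] v [-57.   56.8] z 0.1185
side0 u [-11.9  13.3] v [-56.8  55.5] z 0.0251
d7 u [-11.   13.2] v [-56.6  57.1] z 0.1188
```

```bash
python3 -m pendant '[{"linear":[0,0,1],"rotation":[0,0,0],"gripper":0.95},{"linear":[0,0,2],"rotation":[0,0,0],"gripper":0.95},{"linear":[0,0,2.6],"rotation":[0,0,0],"gripper":0.95},{"linear":[0,0,3.0],"rotation":[0,0,0],"gripper":0.95},{"linear":[0,0,3.2],"rotation":[0,0,0],"gripper":0.95},{"linear":[0,0,3.4],"rotation":[0,0,0],"gripper":0.95},{"linear":[0,0,3.4],"rotation":[0,0,0],"gripper":0.95}]'
```

```text
clock: 18.25
tool_pos: [0.4214, 0.1742, 0.0674]
orientation: [0.934, 0.357, -0.0, 0.0]
force: [-0.5, -0.5, -2.3]
opening: 0.0186
```

```bash
python3 -m pendant '[{"linear":[0,0,0.2],"rotation":[0,0,0],"gripper":0.95},{"linear":[0,0,0.35],"rotation":[0,0,0],"gripper":0.95},{"linear":[0,0,0.5],"rotation":[0,0,0],"gripper":0.95},{"linear":[0,0,0.6],"rotation":[0,0,0],"gripper":0.95},{"linear":[0,0,0.6],"rotation":[0,0,0],"gripper":0.95}]'
```

```text
clock: 18.75
tool_pos: [0.4213, 0.1742, 0.0614]
orientation: [0.934, 0.357, -0.0, 0.0]
force: [-0.1, 0.2, -1.3]
opening: 0.0182
```

```bash
python3 -m pendant '[{"linear":[0,0,0.1],"rotation":[0,0,0],"gripper":0.95},{"linear":[0,0,0.2],"rotation":[0,0,0],"gripper":0.95},{"linear":[0,0,0.25],"rotation":[0,0,0],"gripper":0.95},{"linear":[0,0,0.25],"rotation":[0,0,0],"gripper":0.95}]'
python3 - <<'E'
from h import *
snap('wrist','w8');snap('side','d8')
P=wcloud('w8');Q=P.reshape(-1,3);k=(Q[:,2]>.06)&(Q[:,2]<.09)&(np.hypot(Q[:,0]-.4215,Q[:,1]-.1745)<.095);q=Q[k]
k=(cloud('d8').reshape(-1,3));k=k[(k[:,2]>.06)&(k[:,2]<.09)&(np.hypot(k[:,0]-.4215,k[:,1]-.1745)<.095)]
for q in(q,k):
    m=np.median(q[:,2]);q=q[abs(q[:,2]-m)<.004];A=np.c_[q[:,:2]-[.4215,.1745],np.ones(len(q))];print(np.round(np.linalg.lstsq(A,q[:,2],rcond=None)[0],4),len(q))
E
```

```text
clock: 19.15
tool_pos: [0.4215, 0.1743, 0.0599]
orientation: [0.934, 0.357, 0.0, -0.0]
force: [-4.5, -1.1, 17.4]
opening: 0.0186
[ 0.0036 -0.0039  0.0748] 28920
[-0.0023 -0.0016  0.0748] 1655
```

```bash
python3 -m pendant '[{"linear":[0,0,0],"rotation":[0,0,0],"gripper":0.6},{"linear":[0,0,0],"rotation":[0,0,0],"gripper":0.3},{"linear":[0,0,0],"rotation":[0,0,0],"gripper":0.3},{"linear":[0,0,0],"rotation":[0,0,0],"gripper":0.3},{"linear":[0,0,0],"rotation":[0,0,0],"gripper":0.3},{"linear":[0,0,-3],"rotation":[0,0,0],"gripper":0.3},{"linear":[0,0,-7],"rotation":[0,0,0],"gripper":0.3},{"linear":[0,0,-12],"rotation":[0,0,0],"gripper":0.3}]'; python3 -m pendant '[{"linear":[1,-4,0],"rotation":[0,0,-0.15],"gripper":0.25},{"linear":[2.7,-14.3,0],"rotation":[0,0,-1.47],"gripper":0.25},{"linear":[2.7,-14.3,0],"rotation":[0,0,-1.47],"gripper":0.25},{"linear":[2.7,-14.3,0],"rotation":[0,0,-1.47],"gripper":0.25},{"linear":[2.7,-14.3,0],"rotation":[0,0,-1.47],"gripper":0.25},{"linear":[2.7,-14.3,0],"rotation":[0,0,-1.47],"gripper":0.25},{"linear":[2.7,-14.3,0],"rotation":[0,0,-1.47],"gripper":0.25},{"linear":[2.7,-14.3,0],"rotation":[0,0,-1.47],"gripper":0.25}]';python3 - <<'E'
from h import *
st()
E
```

```text
clock: 20.05
tool_pos: [0.4203, 0.1735, 0.1793]
orientation: [0.934, 0.357, -0.002, 0.001]
force: [0.6, 1.2, 0.4]
opening: 0.0599
clock: 20.85
tool_pos: [0.3459, 0.2986, 0.1789]
orientation: [0.566, 0.824, -0.0, 0.0]
force: [-0.6, -0.1, -0.3]
opening: 0.0642
20.85 [0.3459 0.2986 0.1789] [[-0.358, 0.934, -0.0], [0.934, 0.358, -0.0], [-0.0, -0.0, -1.0]] [-0.6 -0.1 -0.3] 0.0642 [-0.91  0.22  0.1   2.04 -0.03  0.88  1.14]
```

```bash
python3 -m pendant '[{"linear":[0,0,0],"rotation":[0,0,-0.14],"gripper":0.25},{"linear":[0,0,0],"rotation":[0,0,-0.262],"gripper":0.25},{"linear":[0,0,0],"rotation":[0,0,-0.262],"gripper":0.25},{"linear":[0,0,0],"rotation":[0,0,-0.262],"gripper":0.25}]';python3 - <<'E'
from h import *
snap('wrist','w9');snap('scene','s9');st();P=wcloud('w9')
bar(P,.036,.0455,(.347,.299),36,lim=.1)
print('tray',*comps(P,68,85,(.32,.53,.05,.3),200,close=2),sep='\n')
P=cloud('s9');c=np.array([.4205,.172]);d=np.array([.744,.668]);n=np.array([-.668,.744])
for su in(1,-1):
  for sv in(1,-1):
    o=c+d*.066*su+n*.044*sv;m=np.hypot(P[...,0]-o[0],P[...,1]-o[1])<.018;z=P[m][:,2];z=z[(z>.06)&(z<.09)];print(su,sv,np.round(np.percentile(z,[50,85,97]),4),len(z))
a=cv2.resize(cv2.imread('pics/w9.png'),(480,360));b=cv2.resize(cv2.imread('pics/s9.png')[210:380,215:367],(320,360));cv2.imwrite('pics/c9.png',np.hstack([a,b]))
E
```

```text
clock: 21.25
tool_pos: [0.3461, 0.2986, 0.1789]
orientation: [0.459, 0.889, -0.0, -0.0]
force: [0.0, 0.2, 0.6]
opening: 0.0641
21.35 [0.346  0.2986 0.179 ] [[-0.58, 0.814, -0.0], [0.814, 0.58, -0.0], [0.0, -0.0, -1.0]] [ 0.1  0.7 -0.3] 0.0642 [-0.88  0.22  0.06  2.04 -0.02  0.88  1.38]
centre [0.3466 0.2987] len 0.1495 wid 0.0449 ang 35.91
tray
(np.int32(2424), 374.0, 131.9, 116.1, 29.7, -48.2)
(np.int32(2259), 422.0, 175.0, 111.2, 25.2, -48.2)
(np.int32(2404), 471.3, 219.5, 116.2, 30.4, -47.8)
1 1 [0.0749 0.0775 0.0785] 351
1 -1 [0.0741 0.0774 0.0785] 378
-1 1 [0.0752 0.0774 0.0787] 450
-1 -1 [0.0747 0.0775 0.0788] 483
```

View pics/c9.png

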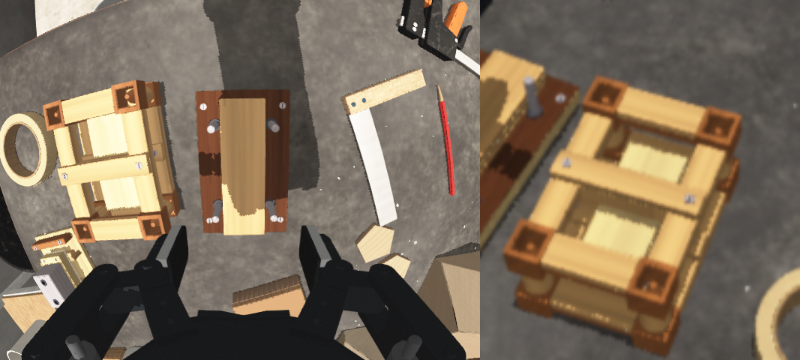

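```bash
python3 -m pendant '[{"linear":[0.0,0.05,4],"rotation":[0,0,-0.007],"gripper":0.25},{"linear":[0,0.05,8],"rotation":[0,0,-0.007],"gripper":0.25},{"linear":[0,0.05,12],"rotation":[0,0,-0.007],"gripper":0.25},{"linear":[0,0.05,14],"rotation":[0,0,-0.007],"gripper":0.25},{"linear":[0,0.05,14.9],"rotation":[0,0,-0.007],"gripper":0.25},{"linear":[0,0.05,15.2],"rotation":[0,0,-0.007],"gripper":0.25},{"linear":[0,0.05,15.2],"rotation":[0,0,-0.007],"gripper":0.25},{"linear":[0,0.05,15.2],"rotation":[0,0,-0.007],"gripper":0.7}]' 40; python3 -m pendant '[{"linear":[0,0,0],"rotation":[0,0,0],"gripper":0.9},{"linear":[0,0,0],"rotation":[0,0,0],"gripper":0.9},{"linear":[0,0,0],"rotation":[0,0,0],"gripper":0.9},{"linear":[0,0,0],"rotation":[0,0,0],"gripper":0.9},{"linear":[0,0,0],"rotation":[0,0,0],"gripper":0.9}]'
```

```text
clock: 22.15
tool_pos: [0.3471, 0.2997, 0.0281]
orientation: [0.454, 0.891, 0.001, 0.0]
force: [-0.2, 0.7, -0.5]
opening: 0.0506
clock: 22.65
tool_pos: [0.3471, 0.2997, 0.0283]
orientation: [0.454, 0.891, 0.001, 0.0]
force: [-0.8, -0.4, 5.8]
opening: 0.0453
```

```bash
python3 -m pendant '[{"linear":[0,0,-0.5],"rotation":[0,0,0],"gripper":0.9},{"linear":[0,0,-2],"rotation":[0,0,0],"gripper":0.9},{"linear":[0,0,-4],"rotation":[0,0,0],"gripper":0.9},{"linear":[0,0,-8],"rotation":[0,0,0],"gripper":0.9},{"linear":[0,0,-12],"rotation":[0,0,0],"gripper":0.9},{"linear":[0,0,-12],"rotation":[0,0,0],"gripper":0.9}]'; python3 -m pendant '[{"linear":[-2,-0.2,0],"rotation":[0,0,-0.02],"gripper":0.9},{"linear":[-5,-0.4,0],"rotation":[0,0,-0.04],"gripper":0.9},{"linear":[-9,-0.7,0],"rotation":[0,0,-0.07],"gripper":0.9},{"linear":[-12.5,-0.9,0],"rotation":[0,0,-0.101],"gripper":0.9},{"linear":[-14.46,-1.1,0],"rotation":[0,0,-0.101],"gripper":0.9},{"linear":[-14.46,-1.1,0],"rotation":[0,0,-0.101],"gripper":0.9},{"linear":[-14.46,-1.1,0],"rotation":[0,0,-0.101],"gripper":0.9}]'
python3 - <<'E'
from h import *
st();snap('wrist','wa')
print(comps(wcloud('wa'),150,185,(.32,.52,.08,.27),200))
E
```

```text
clock: 23.25
tool_pos: [0.3487, 0.3012, 0.1524]
orientation: [0.454, 0.891, 0.005, 0.001]
force: [1.2, 1.0, -0.6]
opening: 0.0451
clock: 23.95
tool_pos: [0.4224, 0.1755, 0.1471]
orientation: [0.409, 0.913, 0.0, -0.0]
force: [0.5, 0.7, -0.9]
opening: 0.0449
23.95 [0.4224 0.1755 0.1471] [[-0.666, 0.746, -0.0], [0.746, 0.666, 0.0], [0.0, 0.0, -1.0]] [ 0.5  0.7 -0.9] 0.0449 [-0.6   0.26  0.11  2.08 -0.04  0.8   1.83]
[(np.int32(6024), 414.2, 166.2, 131.0, 71.8, 52.5)]
```

```bash
python3 -m pendant '[{"linear":[0,0.1,2],"rotation":[0,0,0],"gripper":0.9},{"linear":[0,0.1,4],"rotation":[0,0,0],"gripper":0.9},{"linear":[0,0.1,5.3],"rotation":[0,0,0],"gripper":0.9},{"linear":[0,0.1,6],"rotation":[0,0,0],"gripper":0.9},{"linear":[0,0.1,6.2],"rotation":[0,0,0],"gripper":0.9},{"linear":[0,0.1,6.3],"rotation":[0,0,0],"gripper":0.9},{"linear":[0,0.1,6.3],"rotation":[0,0,0],"gripper":0.9}]'; python3 -m pendant '[{"linear":[0,0,0.1],"rotation":[0,0,0],"gripper":0.9},{"linear":[0,0,0.2],"rotation":[0,0,0],"gripper":0.9},{"linear":[0,0,0.3],"rotation":[0,0,0],"gripper":0.9},{"linear":[0,0,0.3],"rotation":[0,0,0],"gripper":0.9}]'
```

```text
clock: 24.7
tool_pos: [0.4236, 0.1767, 0.0845]
orientation: [0.408, 0.913, 0.0, 0.0]
force: [0.6, -0.2, 0.1]
opening: 0.045
clock: 25.1
tool_pos: [0.4233, 0.1762, 0.081]
orientation: [0.408, 0.913, 0.0, -0.0]
force: [-0.2, 0.4, -1.8]
opening: 0.0449
```

```bash
python3 -m pendant '[{"linear":[0,0,0.07],"rotation":[0,0,0],"gripper":0.9},{"linear":[0,0,0.13],"rotation":[0,0,0],"gripper":0.9},{"linear":[0,0,0.13],"rotation":[0,0,0],"gripper":0.9}]'
```

```text
clock: 25.4
tool_pos: [0.4234, 0.1763, 0.0803]
orientation: [0.408, 0.913, 0.0, 0.0]
force: [-2.1, -1.2, 10.2]
opening: 0.0447
```

```bash
python3 -m pendant '[{"linear":[0,0,0],"rotation":[0,0,0],"gripper":0.4},{"linear":[0,0,0],"rotation":[0,0,0],"gripper":0.3},{"linear":[0,0,0],"rotation":[0,0,0],"gripper":0.3},{"linear":[0,0,0],"rotation":[0,0,0],"gripper":0.3},{"linear":[0,0,-3],"rotation":[0,0,0],"gripper":0.3},{"linear":[0,0,-7],"rotation":[0,0,0],"gripper":0.3},{"linear":[0,0,-11],"rotation":[0,0,0],"gripper":0.3},{"linear":[0,0,-12],"rotation":[0,0,0],"gripper":0.3}]'; python3 -m pendant '[{"linear":[4,0,0],"rotation":[0,0,0],"gripper":0.3},{"linear":[8,0,0],"rotation":[0,0,0],"gripper":0.3},{"linear":[12,0,0],"rotation":[0,0,0],"gripper":0.3},{"linear":[14,0,0],"rotation":[0,0,0],"gripper":0.3},{"linear":[14,0,0],"rotation":[0,0,0],"gripper":0.3}]'
python3 - <<'E'
from h import *
st();snap('scene','sb');snap('wrist','wb');snap('side','db')
for f in('sb','db'):
    P=cloud(f);bar(P,.088,.1,(.4215,.174),41.8,lim=.1);print(comps(P,66,82,(.58,.72,.08,.26),100),comps(P,18,36,(.44,.545,.38,.5),200),comps(P,18,30,(.44,.56,-.04,.09),500))
P=wcloud('wb');bar(P,.088,.1,(.4225,.1755),41.8,lim=.1);print(comps(P,68,84,(.32,.53,.05,.3),200,close=2))
cv2.imwrite('pics/cb.png',cv2.resize(cv2.imread('pics/sb.png')[150:420,170:470],None,fx=2.2,fy=2.2))
E
```

```text
clock: 26.2
tool_pos: [0.4252, 0.1771, 0.2036]
orientation: [0.408, 0.913, 0.003, 0.002]
force: [-0.4, -0.4, 0.2]
opening: 0.0595
clock: 26.7
tool_pos: [0.3277, 0.2828, 0.1993]
orientation: [0.406, 0.914, -0.0, -0.001]
force: [-0.4, -0.3, -0.4]
opening: 0.06
26.7 [0.3277 0.2828 0.1993] [[-0.671, 0.742, -0.001], [0.742, 0.671, 0.0], [0.001, -0.0, -1.0]] [-0.4 -0.3 -0.4] 0.06 [-0.84  0.16  0.01  2.06 -0.    0.92  1.47]
centre [0.4211 0.1743] len 0.1501 wid 0.0451 ang 42.07
[(np.int32(2313), 645.0, 169.4, 64.0, 40.5, 50.7)] [(np.int32(5469), 491.9, 451.8, 101.3, 62.4, -33.2)] [(np.int32(4126), 501.5, 31.0, 104.6, 104.2, -63.4)]
centre [0.4239 0.1772] len 0.1503 wid 0.045 ang 41.59
[(np.int32(2114), 647.2, 171.0, 61.3, 40.3, 51.0)] [(np.int32(3874), 495.0, 455.0, 101.2, 64.6, -33.7)] [(np.int32(4043), 504.6, 34.0, 104.0, 103.8, -85.8)]
centre [0.422  0.1759] len 0.1487 wid 0.0454 ang 41.92
[(np.int32(2804), 423.1, 175.4, 161.6, 115.9, 41.9), (np.int32(428), 452.2, 142.8, 23.3, 21.2, -45.0), (np.int32(348), 502.0, 184.7, 29.8, 23.6, 41.6)]
```

View pics/cb.png

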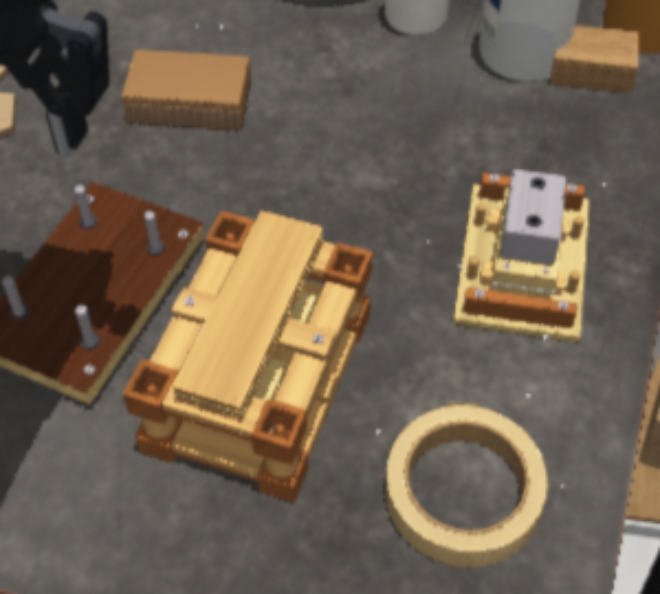

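Everything is in place: the long blank is within about 1 mm of the tray centre, the weight is on its stand, and the tape and sanding block have not moved.

```bash
python3 -c "
from workcell import job_done
print(job_done())"
```

```text
the job is handed in; nothing more can be done
None
```

The job is done and handed in at about 27 s on the robot clock, with the gripper holding nothing and clear of everything. The order was weight onto its stand, short blank on the lower tray, upper tray over the four posts, long blank on top. Each part was lowered until the force reading showed contact (4 to 17 N) and only then released.

**Last checks:**
- **Long blank:** within about 1 mm of the tray centre and aligned with the rack to about 0.3° (wrist camera).
- **Upper tray:** all four corners read the same height within 1 mm (before the long blank went on). Its top measured 74.8 mm against the nominal 76 mm, so no corner is standing proud.
- **Short blank:** after placing, it measured within about 2–3 mm of the lower tray's centre. I did not re-measure it after the upper tray went on.
- **Weight:** resting inside the stand's stops and pegs.
- **Tape roll and sanding block:** within about 1.5 mm of where they started, which is measurement noise.

No check failed. The scene and side cameras disagree by a constant 3 mm or so, so I relied on the wrist camera for the final positions at the press and rack.

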